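Put the display box on its sloped plinth

TASK

Put the clear display box that stands on the counter up on the empty plinth: its base flat on the sloping deck, lower side close up against the lip, square to the deck and centred across it so that it overhangs evenly left and right. Set it down gently and let go; leave the other box and the things on the counter where they are.

Things in the scene. Friction and masses are not known exactly. Their poses are not given: they have to be found in the camera images.
- display_box: Display box that stands alone on the counter: a clear square hood fixed on a black base, with small mounted tools inside; 58 mm along its x, 62 mm along its y, 88 mm high, about 0.12 kg, closed and stiff (grip it across its sides with about 30 N). Origin: centre of its underside; z up. Both ways of turning it are alike for the job.
- free_plinth_deck: Sloped black deck on the empty plinth, fixed. Origin on the sloped face, 105 mm above the counter, where the box's underside centre belongs; z square out of the face, leaning 15 degrees from vertical towards the robot; x up the slope; y level across. Face 44 mm wide (narrower than the box), from x = -31 to 34 mm. At x = -31 mm is the inner side of the lip, which stands 10 mm above the face.
- free_plinth: The empty white plinth under that deck (no box on it), fixed: 90 x 74 mm foot, 10 mm thick, and a 34 x 30 mm post; 115 mm high with the deck. Origin: centre of its foot, on the counter.
- taken_plinth_deck: The same sloped deck on the second, identical plinth, which already carries a display box; same frame and sizes. It stands 0.13 to 0.27 m from the empty one, on either side of it.
- shown_box: The display box already on show on the second plinth, loose: clear hood on a black base, 58 x 62 x 88 mm, tilted with the deck. Origin: centre of its underside.
- order_pad: Bystander, lying or standing loose on the counter: white order pad, 106 (along its x) x 80 x 10 mm. Origin: centre of its underside.
- pen: Bystander, lying or standing loose on the counter: blue pen, 138 mm. Origin: centre of its underside.
- red_bar: Bystander, lying or standing loose on the counter: polishing compound bar with a dark red end, 70 mm. Origin: centre of its underside.
- green_bar: Bystander, lying or standing loose on the counter: polishing compound bar with a green end, 59 mm. Origin: centre of its underside.
- oil_bottle: Bystander, lying or standing loose on the counter: cream drip bottle with a red spout, 113 mm tall, 41 mm across. Origin: centre of its underside.
- tin: Bystander, lying or standing loose on the counter: low round grey-white tin with a blue disc on its lid, 64 mm across, 24 mm high. Origin: centre of its underside.
- bur_jar: Bystander, lying or standing loose on the counter: small clear jar with a white lid, 49 mm high. Origin: centre of its underside.
- screwdriver: Bystander, lying or standing loose on the counter: small screwdriver with a red handle, 130 mm. Origin: centre of its underside.
Things that resemble listed ones, but are neither listed nor needed, are in the scene too. Leave any blue look-alike of the display_box alone.

How it is judged:
At the end, for the whole second after the job is handed in: The display box rests flat on the empty plinth's sloped deck (within 4 mm and 4 degrees), right way up, square within 11 degrees (any quarter turn), centre within 12 mm of the deck's middle line and at most 10 mm up the slope from its origin (about 12 mm from the lip), at rest, released (x of display_box in the frame of free_plinth_deck between -0.007 and 0.01 m and y of display_box in the frame of free_plinth_deck between -0.012 and 0.012 m and z of display_box in the frame of free_plinth_deck between -0.004 and 0.004 m and angle between the z axis of display_box and the z axis of free_plinth_deck, either way round below 0.07 rad and angle between display_box's own z axis and vertical below 0.4 rad and (angle between the x axis of display_box and the x axis of free_plinth_deck, either way round below 0.2 rad or angle between the y axis of display_box and the x axis of free_plinth_deck, either way round below 0.2 rad) and contact force between display_box and free_plinth_deck above 0.2 N and linear speed of display_box below 0.02 m/s and angular speed of display_box below 0.1 rad/s and contact force between display_box and the fingers below 0.05 N); the robot touches nothing.
It fails at once if the box already on show is shifted by more than 15 mm (distance of shown_box from where it was at the start of the episode above 0.015 m).
It fails at once if the display box is tipped by more than 50 degrees (angle between display_box's own z axis and vertical above 0.87 rad).
It fails at once if the display box is banged or pressed down hard on the plinth (over 80 N) (contact force between display_box and free_plinth_deck above 80 N).
It fails at once if one of the other things on the counter is moved by more than 30 mm (distance of any of order_pad, pen, red_bar, green_bar, oil_bottle, tin, bur_jar, screwdriver from where it was at the start of the episode above 0.03 m).
It also fails if it takes over 45 s, if anything falls off the work surface, if the arm or the gripper's body presses on something with over 40 N, if the wrist force passes 120 N, or if a joint passes its speed limit or range.

ROBOT

A 6-joint arm with a two-finger parallel gripper is mounted at the origin on a cart in front of the work surface, level with it; the furniture and walls round the work are solid. World frame = base frame: x ahead of the robot, y to its left, z up, the work surface at z = 0. Lengths are in m, angles in rad, forces in N, time in s.
With the tool pointing down it reaches from about 0.375 to 0.9 m from the base axis. Payload 3.1 kg.
Tool frame: the origin (TCP) lies at the very end of the fingers, on their centre line; the grasp point (between the pads) lies grip_point_offset behind it (grip_point_offset is the distance from the TCP to the grasp point, in m); z points along the fingers, y is the line along which they close (so a half turn about z gives the same grasp; the last joint's range is limited). The gripper opens to 85 mm and grips with 20 to 120 N. Pads are 22 mm wide; open, the fingers measure 114 mm over their backs; the gripper's body (76 mm by 85 mm) begins 54 mm behind the grasp point. The pads swing forward as they close: fully open they stand 13 mm farther back than shut.
Start: joints at [-1.371, 0.527, 1.433, -0, 1.181, -0.178], TCP at [0.231, -0.581, 0.207] pointing down, gripper open.
Joint ranges: [-3.08, 3.08], [-0.75, 2.2], [0.22, 2.44], [-1.43, 4.57], [0, 2.65], [-2.85, 2.85]. Speed limits (rad/s): [2.79, 2.79, 3.14, 3.14, 3.14, 3.14].

INTERFACE

Orientations are given as a unit quaternion [w, x, y, z].
In Python, from rig import goto, move_linear, movej, open_jaws, clamp, pause, ik, get_obs, get_image, IKError, finish_job, grip_point_offset gives the robot as it stands. The module is installed in compiled form; this text tells all that it offers. Calls block until the motion is done:
- goto(position, orientation): joint-space move of the TCP to a pose.
- move_linear(position, feed=0.15, rot=None, threshold=None): straight line of the TCP; rot=None keeps the orientation; feed is the mean speed in m/s. With threshold (N) it stops when the force on the tool has changed by that much, and returns True; else False.
- movej(angles): joint-space move.
- open_jaws() and clamp(effort=None): open the fingers fully, or close them until they stop; effort is the grip in N (None keeps the last).
- pause(seconds).
- ik(position, orientation): joint angles nearest the present ones, or None.
- get_obs(): the state.
- get_image(name): name is "scene" or "side" or "wrist"; returns a dict with "pixels" (384x512x3 uint8, red, green, blue), "fov_y" (degrees; the focal length in pixels is half the picture's height over the tangent of half this angle, whatever the lens; pixels are square), "cx", "cy" (the principal point, pixels), "eye" and "attitude" of the camera in the world. Camera axes: x right, y up, looking along -z (the intrinsics and any distortion apply to the point x, -y, -z); pixel columns grow to the right and rows downward; lengths in m; the calibration is good to about 2 mm. A picture is of the moment at which its call begins. There is no depth.
A pose or a line that the arm cannot do raises IKError and nothing moves.
- finish_job(): hands the job in; it is judged then, once.
The state is a dict: "time_s": time; "joints": joint angles; "qvel": joint speeds; "joint_efforts": joint torques, N m; "eef_pos": TCP position; "orientation": TCP orientation; "wrist_force": force on the tool from outside, world axes, zero at the start; "torque": the same for the moment, N m; "gripper_width": opening from 0.0 (shut) to 1.0 (fully open); "finger_force": force on a finger pad.
Only numpy, scipy, OpenCV 4.12 (cv2) and the standard library are available. Lean on these libraries where they do the work, as an engineer would, in place of code of your own. Each camera call takes 0.05 s, during which the arm holds its last target. There are 200 camera calls.

## Working session

There is one attempt and no reset: what is moved stays moved. The work goes in short steps, each a Python script; the robot and the scene stay as the last script left them, time stands still between calls to the robot, and variables do not carry over. Pictures are saved under pics/ and viewed, at most 10 in all, crops included, and the job is handed in when it is done.

```bash
mkdir -p pics
python3 - <<'E'
from rig import *
import cv2,numpy as np,pickle
d={}
for n in("scene","side","wrist"):
    m=get_image(n);d[n]=m
    print(n,{k:(np.round(v,4).tolist() if not isinstance(v,str) else v) for k,v in m.items() if k!="pixels"})
    cv2.imwrite(f"pics/{n}0.png",cv2.resize(m["pixels"][:,:,::-1],(800,600),interpolation=cv2.INTER_CUBIC))
pickle.dump(d,open("d0.pkl","wb"))
print(get_obs(),grip_point_offset)
E
```

```text
scene {'fov_y': 56.0237, 'cx': 249.8678, 'cy': 194.3026, 'eye': [-0.3609, 0.6183, 0.5706], 'attitude': [-0.3923, -0.2608, 0.4873, 0.7353]}
side {'fov_y': 50.8907, 'cx': 250.6332, 'cy': 192.9152, 'eye': [0.6318, -1.0739, 0.6014], 'attitude': [0.8411, 0.5393, 0.0108, 0.0408]}
wrist {'fov_y': 66.3842, 'cx': 250.3949, 'cy': 186.8473, 'eye': [0.3046, -0.5515, 0.3729], 'attitude': [0.8176, -0.1274, 0.0869, -0.5548]}
{'time_s': 0.15, 'joints': array([-1.37050884e+00,  5.28264154e-01,  1.43364194e+00,  6.24956167e-06,
        1.18140668e+00, -1.78496606e-01]), 'qvel': array([ 0.00025274, -0.00242806, -0.00502289, -0.00028823, -0.00048808,
       -0.00017896]), 'joint_efforts': array([ 6.51158598e-05, -4.42743874e+01, -1.78275436e+01, -2.44220446e-04,
        5.62874571e-03,  9.85694555e-06]), 'eef_pos': array([ 0.23102729, -0.58007759,  0.20594057]), 'orientation': array([-8.60040248e-04,  9.82118732e-01,  1.88260609e-01, -6.48087496e-06]), 'wrist_force': array([ 0.00810876, -0.52188039, -0.10505348]), 'torque': array([-0.05051983, -0.00714686,  0.02064703]), 'finger_force': 0.0, 'gripper_width': 0.9995910158482264} 0.0187
```

View pics/scene0.png

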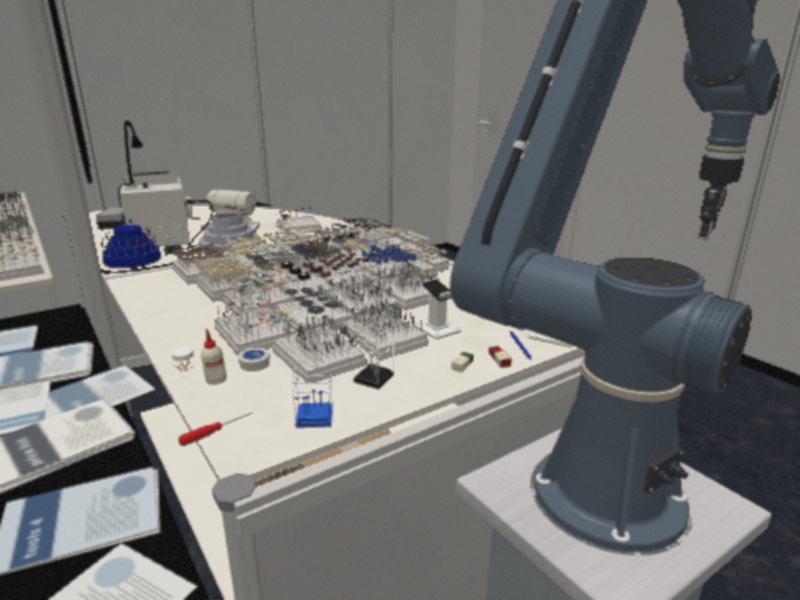

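View pics/side0.png

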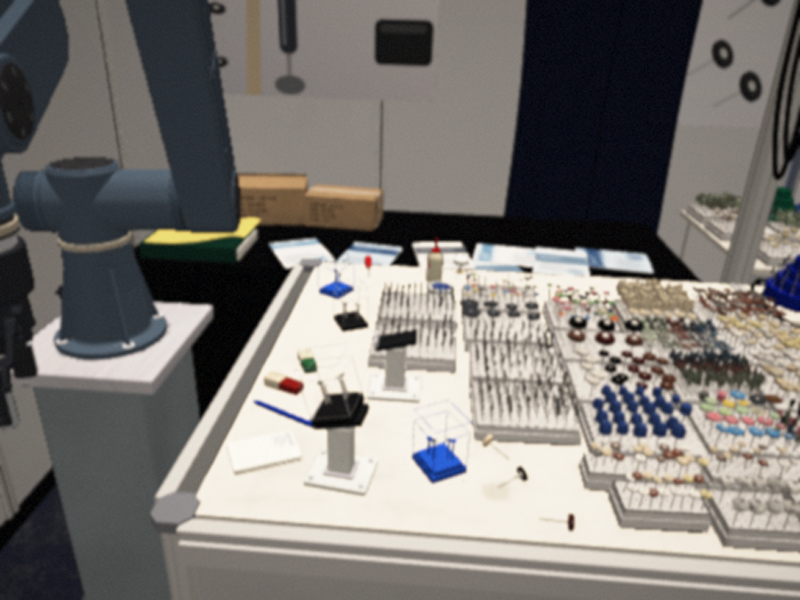

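The black-based box is at side (350,321) / scene (374,376). The candidates I rule out are:
- Blue look-alike at side (336,288) / scene (314,412).
- Blue look-alike at side (439,462).
- Shown box on the taken plinth at side (340,408).

The empty plinth is at side (396,340–390) / scene (438,290–328). I'll check the choice in a close crop.

Run:
```python
import cv2,numpy as np,pickle
d=pickle.load(open("d0.pkl","rb"))
a=d["side"]["pixels"][180:270,195:285,::-1];b=d["scene"]["pixels"][170:260,215:305,::-1]
f=lambda im:cv2.resize(im,(396,396),interpolation=cv2.INTER_CUBIC)
cv2.imwrite("pics/crop1.png",np.hstack([f(a),f(b)]))
```

```text
(no output)
```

View pics/crop1.png

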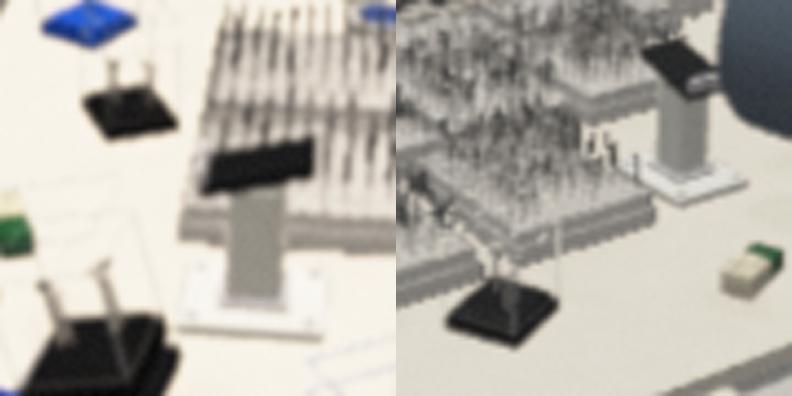

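```bash
cat > h.py <<'E'
import numpy as np,cv2
from scipy.spatial.transform import Rotation as R
def ray(m,uv):
    f=192/np.tan(np.radians(m["fov_y"])/2)
    q=m["attitude"];r=R.from_quat([q[1],q[2],q[3],q[0]])
    return r.apply([(uv[0]-m["cx"])/f,-(uv[1]-m["cy"])/f,-1])
def hit(m,uv,z):
    e=np.array(m["eye"]);d=ray(m,uv);return (e+d*(z-e[2])/d[2])
def proj(m,P):
    f=192/np.tan(np.radians(m["fov_y"])/2)
    q=m["attitude"];r=R.from_quat([q[1],q[2],q[3],q[0]])
    c=r.inv().apply(np.atleast_2d(P)-m["eye"])
    return np.c_[m["cx"]-f*c[:,0]/c[:,2],m["cy"]+f*c[:,1]/c[:,2]]
E
python3 - <<'E'
from h import *;import pickle
d=pickle.load(open("d0.pkl","rb"))
off={"side":(195,180),"scene":(215,170)}
def H(n,x,y,z): return np.round(hit(d[n],(off[n][0]+x/4.4-.5,off[n][1]+y/4.4-.5),z)[:2],4)
for n,x,y,z,l in [("side",178,130,0,"box R"),("side",110,140,0,"box bot"),("side",86,108,0,"box L"),
 ("scene",52,324,0,"box L"),("scene",118,346,0,"box bot"),("scene",162,308,0,"box R"),
 ("side",180,332,0,"foot fl"),("side",322,338,0,"foot fr"),("side",190,262,.01,"foot bl"),("side",325,268,.01,"foot br"),
 ("scene",232,165,0,"foot L"),("scene",285,205,0,"foot bot"),("scene",350,186,0,"foot R")]:print(n,l,H(n,x,y,z))
E
```

```text
side box R [0.5017 0.0968]
side box bot [0.4541 0.0743]
side box L [0.4281 0.1242]
scene box L [0.482  0.1424]
scene box bot [0.4315 0.1198]
scene box R [0.4574 0.0661]
side foot fl [ 0.5339 -0.1703]
side foot fr [ 0.6199 -0.1665]
side foot bl [ 0.5327 -0.1052]
side foot br [ 0.6187 -0.1019]
scene foot L [ 0.6245 -0.1186]
scene foot bot [ 0.5388 -0.1087]
scene foot R [ 0.5367 -0.1752]
```

```bash
cat >> h.py <<'E'
def quat(psi,tilt=0):
    """tool x (horizontal part) at heading psi, pointing down; tilt leans tool z forward along psi"""
    z=np.array([np.sin(tilt),0,-np.cos(tilt)]);y=np.array([0,-1.,0]);x=np.cross(y,z)
    r=R.from_euler("z",psi)*R.from_matrix(np.c_[x,y,z])
    q=r.as_quat();return [q[3],q[0],q[1],q[2]]
def show(m,name,win=None):
    im=m["pixels"][:,:,::-1]
    if win: im=im[win[1]:win[3],win[0]:win[2]]
    s=min(800/im.shape[1],600/im.shape[0])
    cv2.imwrite(name,cv2.resize(im,None,fx=s,fy=s,interpolation=cv2.INTER_CUBIC));return s
E
python3 - <<'E'
from h import *;from rig import *;import pickle
o=get_obs();move_linear([o["eef_pos"][0],o["eef_pos"][1],.36],feed=.2)
d={}
goto([.53,-.125,.36],quat(0));pause(.2);d["pl"]=get_image("wrist")
goto([.42,.09,.3],quat(np.radians(25)));pause(.2);d["bx"]=get_image("wrist")
for k in d: print(k,np.round(d[k]["eye"],4),np.round(ray(d[k],(250,187)),3))
print(get_obs()["time_s"],get_obs()["eef_pos"],get_obs()["joints"])
pickle.dump(d,open("d1.pkl","wb"))
show(d["pl"],"pics/pl1.png");show(d["bx"],"pics/bx1.png")
E
```

```text
pl [ 0.609  -0.126   0.5269] [-0.305  0.001 -0.952]
bx [0.4929 0.1219 0.4674] [-0.276 -0.129 -0.952]
4.5167 [0.42100251 0.0891314  0.30014283] [-5.21514300e-02  1.40024534e-01  1.76116501e+00 -1.44302234e-04
  1.23972100e+00  1.08418548e+00]
```

View pics/pl1.png

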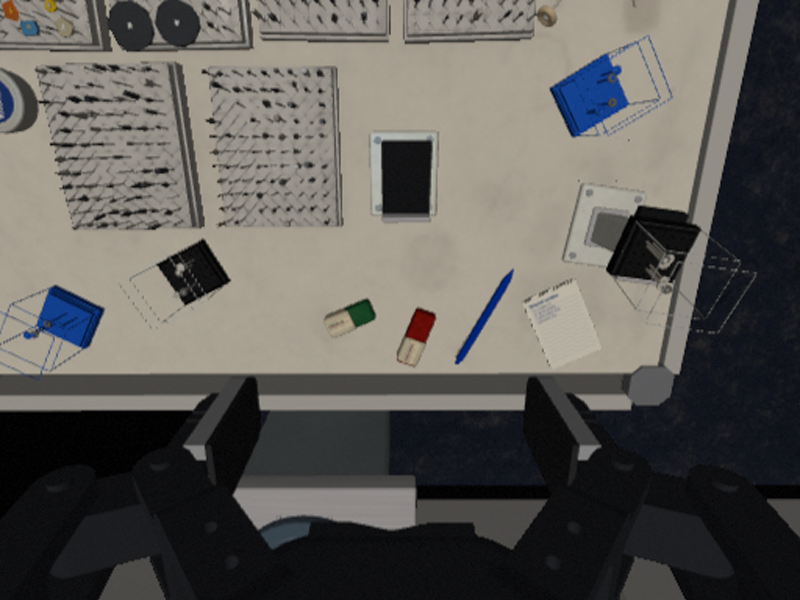

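View pics/bx1.png

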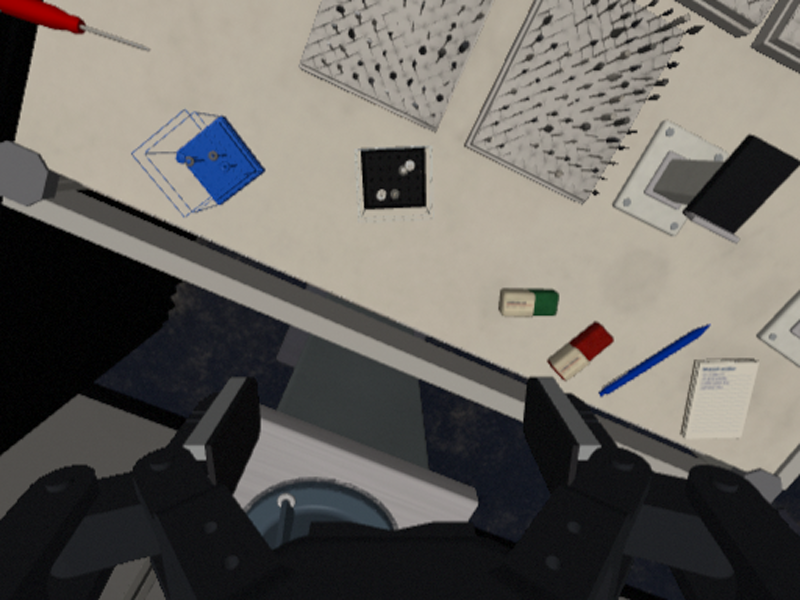

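Run:
```python
from h import *;import pickle
d=pickle.load(open("d1.pkl","rb"));d0=pickle.load(open("d0.pkl","rb"))
def H(n,x,y,z): return np.round(hit(d[n],(x/1.5625-.18,y/1.5625-.18),z)[:2],4)
b=[H("bx",*p,.006) for p in((361,149),(425,146),(427,208),(364,211))]
print("box",b,np.mean(b,0),[np.round([np.linalg.norm(b[i]-b[i-1]),np.degrees(np.arctan2(*(b[i]-b[i-1])[::-1]))],3) for i in range(4)])
p=[H("pl",371,132,.01),H("pl",439,131,.01)];print("foot far",p,np.mean(p,0))
k=[H("pl",382,140,.1138),H("pl",432,140,.1138),H("pl",432,214,.099),H("pl",382,214,.099)];print("deck",k,np.mean(k,0))
t=[H("pl",565,264,.0),H("pl",580,183,.01),H("pl",646,195,.01)];print("taken",t)
# hood top ring in bx and projection check in scene/side of the estimate
```

```text
box [array([0.4783, 0.1465]), array([0.5066, 0.0919]), array([0.4545, 0.0641]), array([0.4253, 0.12  ])] [0.466175 0.105625] [array([ 0.059, 26.565]), array([ 6.1000e-02, -6.2602e+01]), array([ 5.90000e-02, -1.51916e+02]), array([6.30000e-02, 1.17581e+02])]
foot far [array([ 0.6228, -0.1046]), array([ 0.6237, -0.1769])] [ 0.62325 -0.14075]
deck [array([ 0.6135, -0.1182]), array([ 0.6135, -0.1609]), array([ 0.5484, -0.1638]), array([ 0.5484, -0.1174])] [ 0.58095  -0.140075]
taken [array([ 0.4751, -0.3315]), array([ 0.5694, -0.3336]), array([ 0.5563, -0.4085])]
```

Run:
```python
from h import *;from rig import *;import pickle
q=quat(np.radians(27.4));c=[.466,.1055]
goto([*c,.16],q);pause(.1);pickle.dump(get_image("wrist"),open("w2.pkl","wb"))
print("stop",move_linear([*c,.043],feed=.1,threshold=8))
clamp(30);pause(.3);o=get_obs();print(o["eef_pos"],o["gripper_width"],o["finger_force"],o["wrist_force"])
move_linear([*c,.25],feed=.12);pause(.2);o=get_obs();print(o["eef_pos"],o["gripper_width"],o["finger_force"],o["wrist_force"],o["time_s"])
t=np.radians(15);n=np.array([-np.sin(t),0,np.cos(t)]);u=np.array([np.cos(t),0,np.sin(t)])
D=np.array([.580,-.140,.105])
for h in(.041,.141):print(ik(D+n*h+u*.002,quat(0,t)))
m=get_image("wrist");show(m,"pics/held.png");pickle.dump(m,open("held.pkl","wb"))
```

```text
stop False
[0.46620608 0.10575714 0.04364996] 0.7132603357370227 32.24214792251587 [-1.32550414  1.43350156  5.69454401]
[0.46580896 0.1054689  0.24959658] 0.7168007134731983 32.67370104557813 [ 0.17825906  0.69714491 -0.52230491] 9.35
[-0.49964557  0.47888896  1.79622619  0.2075079   0.64587439  0.91901977]
[-0.52594589  0.3045114   1.74967653  0.1712719   0.8669687   0.94830223]
```

View pics/held.png

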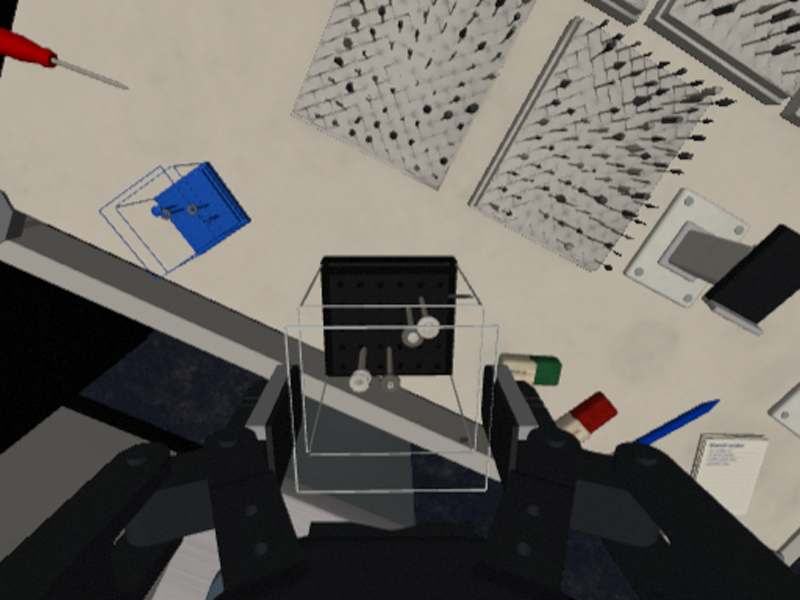

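The box is held straight, base far edge at about (321–456, 257), and hood top rim at about (286–497, 327) to (296–487, 491). I'll compare those with the predicted projection to get the offset in the grip.

Run:
```python
from h import *;import pickle
m=pickle.load(open("held.pkl","rb"))
Y=R.from_euler("z",np.radians(27.4))
from scipy.optimize import least_squares
loc=np.array([[.029,.031,0],[.029,-.031,0],[.029,.031,.088],[.029,-.031,.088]])
obs=np.array([[321,257],[456,257],[286,327],[497,326]])/1.5625-.18
def pr(p):
    L=R.from_euler("zy",[p[3],p[4]]).apply(loc)
    return proj(m,np.array([.4658,.1055,.2496-.0405])+Y.apply(L+p[:3]))
print(np.round(pr(np.zeros(5))*1.5625),"\n",np.round(obs*1.5625))
s=least_squares(lambda p:np.r_[(pr(p)-obs).ravel(),p[2]/.002],np.zeros(5));print(s.x,s.cost)
```

```text
[[323. 258.]
 [457. 258.]
 [279. 332.]
 [499. 331.]] 
 [[321. 257.]
 [456. 257.]
 [286. 327.]
 [497. 326.]]
[-0.0003019  -0.00031811 -0.0033896   0.00302605  0.00520715] 6.620165245237341
```

```bash
cat > p.py <<'E'
from h import *;from rig import *
t=np.radians(15);n=np.array([-np.sin(t),0,np.cos(t)]);u=np.array([np.cos(t),0,np.sin(t)])
D=np.array([.580,-.140,.105]);Q=quat(0,t)
E
python3 - <<'E'
from p import *
goto(D+n*.15+u*.002,Q);move_linear(D+n*(.0436+.014)+u*.002,feed=.1,threshold=10);pause(.2)
o=get_obs();print(o["eef_pos"],D+n*.0576+u*.002,o["wrist_force"],o["gripper_width"],o["time_s"])
s=get_image("side")["pixels"][190:270,210:290,::-1];w=get_image("wrist")["pixels"][130:330,150:350,::-1]
f=lambda i:cv2.resize(i,(400,400),interpolation=cv2.INTER_CUBIC)
cv2.imwrite("pics/pre.png",np.hstack([f(s),f(w)]))
E
```

```text
[ 0.56728191 -0.14020223  0.16188624] [ 0.56702387 -0.14        0.16115497] [ 0.15458405  0.38198682 -0.94015323] 0.7064723238813514 11.675
```

View pics/pre.png

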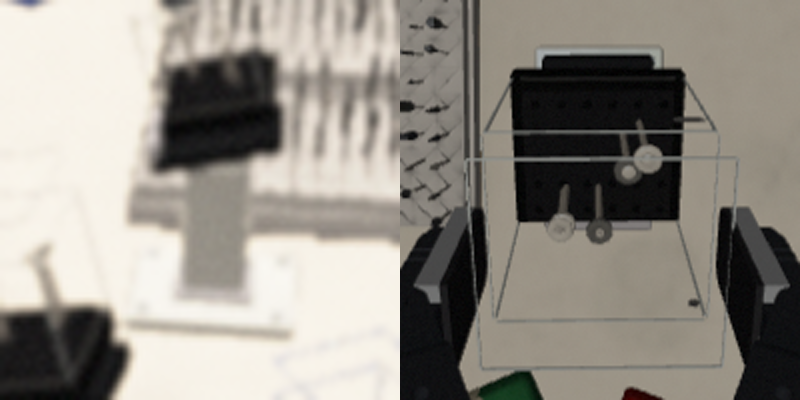

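The wrist view shows the box centred (598 vs 598 px), parallel to the deck, and inside the lip. I'll lower it now.

Run:
```python
from p import *
hitf=move_linear(D+n*(.0436-.006)+u*.002,feed=.02,threshold=4)
o=get_obs();e=o["eef_pos"];print(hitf,"h",(e-D)@n,"x",(e-D)@u,o["wrist_force"],o["time_s"])
s=get_image("side")["pixels"][190:270,210:290,::-1];w=get_image("wrist")["pixels"][130:330,150:350,::-1]
f=lambda i:cv2.resize(i,(400,400),interpolation=cv2.INTER_CUBIC)
cv2.imwrite("pics/down.png",np.hstack([f(s),f(w)]))
```

```text
True h 0.04416675838993353 x 0.0017889477136106887 [-1.25801978  0.34264373  3.55476825] 12.4583
```

View pics/down.png

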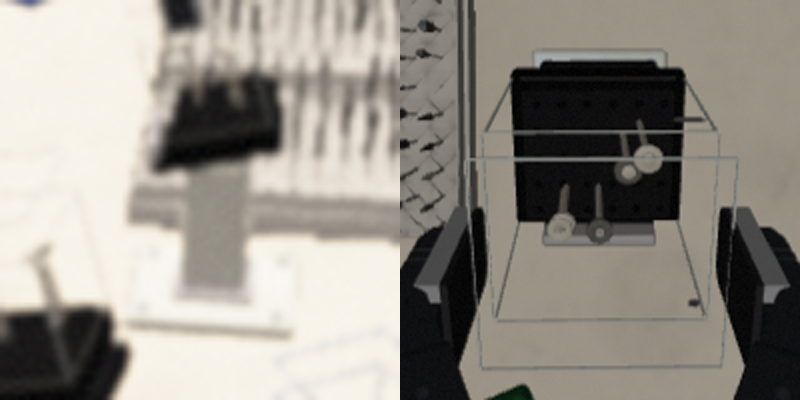

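Run:
```python
from p import *
P=lambda:get_obs()["eef_pos"]
move_linear(P()+n*.001,feed=.02);e=P();pause(.2)
print("lip",move_linear(e-u*.007,feed=.01,threshold=4),(P()-D)@u,get_obs()["wrist_force"])
move_linear(P()+u*.001,feed=.02)
print("face",move_linear(P()-n*.006,feed=.01,threshold=3),(P()-D)@n,get_obs()["wrist_force"])
open_jaws();pause(.4);e=P();print(get_obs()["wrist_force"],get_obs()["time_s"])
move_linear(e+n*.12,feed=.1);pause(.3)
s=get_image("side")["pixels"][190:270,210:290,::-1];w=get_image("wrist")["pixels"][30:330,100:400,::-1]
f=lambda i:cv2.resize(i,(400,400),interpolation=cv2.INTER_CUBIC)
cv2.imwrite("pics/fin.png",np.hstack([f(s),f(w)]))
```

```text
lip False -0.005099696731609985 [ 2.15446617  0.73732023 -0.37429757]
face True 0.044219521941895185 [-1.17295012  0.87573405  3.82163178]
[ 0.15476489 -0.15032758 -0.33159024] 15.2083
```

View pics/fin.png

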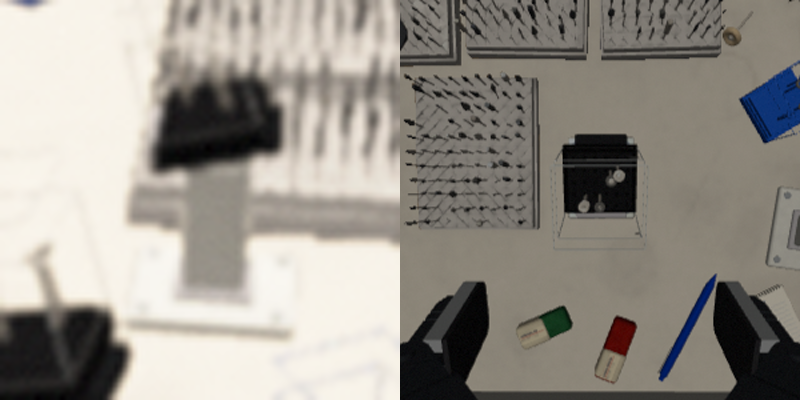

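The box sits flat on the deck against the lip, centred and square (base 563–637 px, deck 574–627 px), and the fingers are clear. I'm handing in.

```bash
python3 -c "
from rig import *
print(finish_job())"
```

```text
the job is handed in; nothing more can be done
None
```

The display box is on the empty plinth's deck, flat, against the lip, square and centred in the last pictures, with the fingers clear; I handed the job in after about 16 s of robot time, and the hand-in returned no verdict.

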